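# Shut the wide ink cabinet

### The job

Two small grey steel ink cabinets stand side by side with their doors ajar. Push the door of the wider cabinet shut until it clicks home on its roller catch and stays flush by itself; leave the door of the narrow cabinet standing open as it is.

Things in the scene. Friction and masses are not known exactly. Their poses are not given: they have to be found in the camera images.
- wide_cabinet: Wide grey steel cabinet, fixed to the table, 190 mm wide, 150 deep, 200 high; origin under its centre, its front looks along its -x, z up. A sprung roller in its roof resists the door with up to 6 N from 19 mm before shut (at the free edge); some 7 mm before shut the door slips past it and is then pulled home and held with about 4 N. Either cabinet may be the nearer one
- wide_door (a joint): Angle of the wide cabinet's door, rad: 0 shut and flush, grows as it opens (starts 0.55 to 1.1). Upright panel 190 mm wide, 188 high, 14 thick, 0.6 kg, top edge 196 mm above the table; hinge upright on the side farther from the robot; closes clockwise seen from above; slight friction (0.03 N m), stays where left. A 24 mm knob stands 26 mm out, 83 mm above the table, 30 mm from the free edge
- wide_push (a point): Point on the outer face of the wide cabinet's door, 25 mm in from the free edge, 40 mm below the door's top edge, 156 mm above the table: a good place to push. Turns with the door: its x axis is level, normal to the door and points into it (the way to push), y runs along the door from hinge to free edge, z up
- wide_hinge (a point): Point on the hinge axis of the wide cabinet's door, at its outer face, level with wide_push and 165 mm from it; axes as wide_push
- narrow_push (a point): Point on the outer face of the narrow cabinet's door, 25 mm in from its free edge, 40 mm below its top edge; axes as wide_push. That cabinet is 120 mm wide, 150 deep, 170 high, its door 120 wide and 158 high, hinged on the same side, with the same knob and friction but no catch; it stands open by 0.55 to 1.1 rad and is to be left so

How it is judged (in metres and radians):
At the end, for the whole second after the job is handed in: The wide cabinet's door is shut on its catch (within 0.025 rad, 5 mm at the free edge) and at rest by itself, and the narrow cabinet's door still stands open where it was (within 20 mm) (value of joint wide_door below 0.025 rad and velocity of joint wide_door between -0.05 and 0.05 rad/s and distance of narrow_push from where it was at the start of the episode below 0.02 m); the robot touches nothing.
It fails at once if the narrow cabinet's door is moved by more than 20 mm (distance of narrow_push from where it was at the start of the episode above 0.02 m).
It also fails if it takes over 32 s, if anything falls off the work surface, if the arm or the gripper's body presses on something with over 40 N, if the wrist force passes 120 N, or if a joint passes its speed limit or range.

### The arm

A 7-joint arm with a two-finger parallel gripper is mounted at the origin on the work surface. World frame = base frame: x ahead of the robot, y to its left, z up, the work surface at z = 0. Lengths are in mm, angles in rad, forces in N, time in s.
With the tool pointing down it reaches from about 400 to 875 mm from the base axis. Payload 4.4 kg.
Tool frame: the origin (TCP) lies midway between the tips of the shut fingers; the grasp point (between the pads) lies 19 mm behind it (ctrl.pinch_z is the distance from the TCP to the grasp point, in mm); z points along the fingers, y is the line along which they close (so a half turn about z gives the same grasp; the last joint's range is limited). The gripper opens to 85 mm and grips with 20 to 120 N. Pads are 22 mm wide; open, the fingers measure 114 mm over their backs; the gripper's body (76 mm by 85 mm) begins 54 mm behind the grasp point. The pads swing forward as they close: fully open they stand 13 mm farther back than shut.
Start: joints at [-1.254, 0.628, 0.038, 1.517, -0.027, 0.996, -0.02], TCP at [242.765, 602.978, 231.313] pointing down, gripper open.
Joint ranges: [-3.06, 3.06], [-0.37, 2.12], [-1.25, 1.32], [0.18, 2.47], [-1.1, 4.24], [0.23, 1.98], [-2.94, 2.94]. Speed limits (rad/s): [2.57, 2.57, 3.14, 3.14, 3.14, 3.14, 3.14].

### API

Orientations are given as [roll, pitch, yaw] about the fixed x, y, z axes, in that order (R = Rz(yaw) Ry(pitch) Rx(roll)).
In Python, from cell import read_state, cams, order, ctrl gives the robot as it stands.
- The arm moves only by the tool move_arm, never from a script. Its argument "targets" is text: rows parted by semicolons, each of 7 numbers parted by spaces: the gripper's target within -1 to 1 (fully open at 1, half-way at 0, shut at -1), then the shift along the tool's x, y, z in cm, then the turn, a rotation vector about the tool's x, y, z in degrees. A call has 1 to 5 rows; each row shifts and turns the commanded pose from where the row before left it, along the tool's axes as they then stand; what a row does not reach is not made up. A row lasts 1/12 s, in which the tool goes at most 41.7 mm and 7.16 degrees, less where a joint would pass 70% of its speed; a pose out of reach is approached as far as the arm can. A call with a gripper value outside its range is refused whole. The fingers move at their own pace and stop on an object; the grip force is fixed at half the most. Time passes only in rows, so rows that do not move let the fingers close. It gives the time, the measured TCP pose, the force, the opening and the grip force at its end, in the units of the state.
- read_state(): the state, without advancing time (a new reading comes with each control period).
- cams.get_image(name): name is "scene" or "top" or "wrist"; returns a dict with "color" (420x560x3 uint8, red, green, blue), "fovy" (degrees; the focal length in pixels is half the picture's height over the tangent of half this angle, whatever the lens; pixels are square), "cx", "cy" (the principal point, pixels), "rvec" (rotation vector, rad) and "tvec" (3), from world to camera coordinates, as OpenCV has them. Camera axes: x right, y down, z forward; pixel columns grow to the right and rows downward; lengths in mm; the calibration is good to about 2 mm. A picture is of the moment at which its call begins. There is no depth.
- order.finish_job(): hands the job in; it is judged then, once.
The state is a dict: "clock": time; "qpos": joint angles; "qd": joint speeds; "tau": joint torques, N m; "eef_pos": TCP position; "tool_rot": TCP orientation; "force": force on the tool from outside, world axes, zero at the start; "torque": the same for the moment, N m; "width": finger opening in mm; "gripper_force": force on a finger pad.
Only numpy, scipy, OpenCV 4.12 (cv2) and the standard library are available. Lean on these libraries where they do the work, as an engineer would, in place of code of your own. Each camera call takes 0.05 s, during which the arm holds its last target. There are 200 camera calls.

## Working session

There is one attempt and no reset: what is moved stays moved. The work goes in short steps, Python scripts to look and compute and a tool call to move; the robot and the scene stay as the last step left them, time stands still between calls to the robot, and variables do not carry over. Pictures are saved under pics/ and viewed, at most 10 in all, crops included, and the job is handed in when it is done.

Besides the shell and the picture viewer there is one more tool, called after "Request:" by a JSON object that holds its "name" and its "arguments". move_arm: Moves the arm, as the interface text tells. Its arguments: {"type":"object","properties":{"targets":{"type":"string"}},"required":["targets"]}

```bash
mkdir -p pics; python3 - <<'E'
from cell import read_state, cams, order, ctrl
import cv2, pickle
d={}
for n in ("scene","top"):
    i=cams.get_image(n); d[n]=i
    cv2.imwrite(f"pics/{n}0.png",cv2.resize(i["color"][:,:,::-1],None,fx=1.4,fy=1.4,interpolation=cv2.INTER_CUBIC))
    print(n,i["fovy"],i["cx"],i["cy"],i["rvec"],i["tvec"])
pickle.dump(d,open("d0.pkl","wb"))
s=read_state(); print(s)
E
```

```text
scene 44.34301157355764 283.64816171575865 215.58196672987097 [ 1.5416018   1.76870406 -0.90111005] [ -96.57454761 -276.68734685 1526.31162764]
top 42.59882567444348 286.7835986654696 204.96003048719558 [ 2.1243726  -2.13517395  0.18540134] [181.98044585 620.87790349 906.52208647]
{'clock': 0.1, 'qpos': array([-1.25378148,  0.62924194,  0.03846512,  1.5182697 , -0.02702614,
        0.9962994 , -0.02001378]), 'qd': array([ 0.0006881 , -0.0004186 ,  0.00064791, -0.00331566,  0.0015486 ,
       -0.00033937,  0.00141748]), 'tau': array([ 3.65072789e-03, -5.64535260e+01,  1.23099770e+00, -1.93972296e+01,
        1.13417767e-02,  5.48971570e-03,  4.05779303e-06]), 'eef_pos': array([242.56294739, 602.44152026, 230.48844359]), 'tool_rot': array([-3.13989258e+00,  6.63110836e-06,  2.75873330e+00]), 'force': array([-0.58738907,  0.23146384, -0.01361253]), 'torque': array([ 0.00085228, -0.02577285,  0.02023764]), 'gripper_force': 0.0, 'width': 85.29709831364302}
```

View pics/scene0.png

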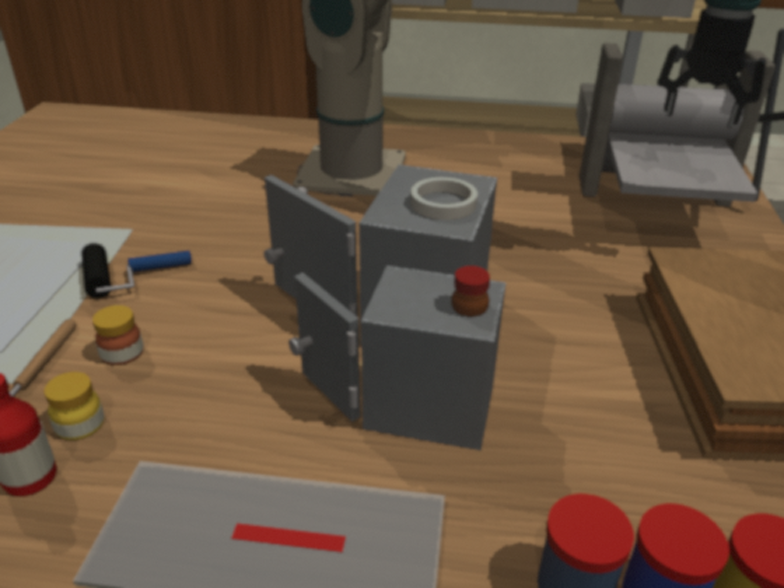

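View pics/top0.png

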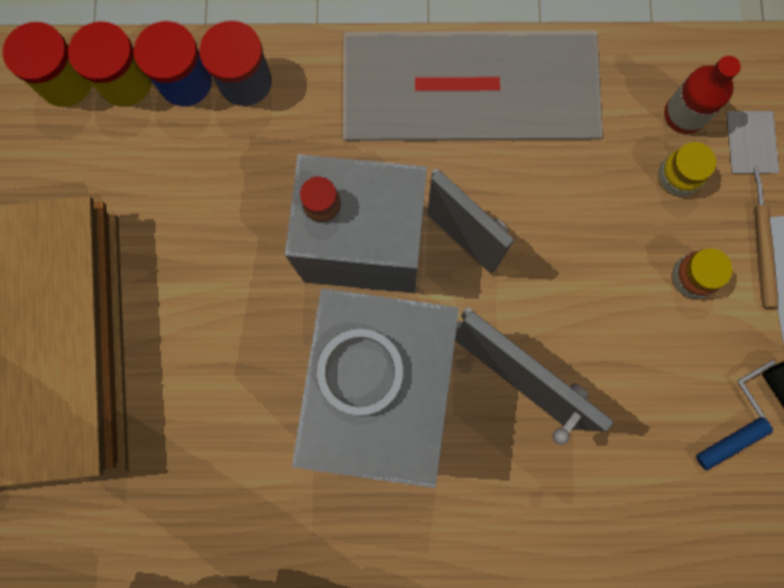

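The scene view shows the wide cabinet with the ring nearer the robot, and both doors on the -y side. In the top view its door's top runs from the hinge (465,315) to the free edge (608,425), and the narrow door from (435,175) to (508,240). I'll enlarge the doors and compute positions.

```bash
cat > h.py <<'E'
import numpy as np, cv2
def K(i):
    f=210/np.tan(np.radians(i["fovy"])/2); return np.array([[f,0,i["cx"]],[0,f,i["cy"]],[0,0,1]])
def onz(i,uv,z):
    R=cv2.Rodrigues(np.array(i["rvec"],float))[0]; t=np.array(i["tvec"],float)
    c=-R.T@t; r=R.T@np.linalg.solve(K(i),[*uv,1]); return c+r*(z-c[2])/r[2]
def proj(i,p): return cv2.projectPoints(np.array([p],float),np.array(i["rvec"],float),np.array(i["tvec"],float),K(i),None)[0].ravel()
E
python3 - <<'E'
import pickle,cv2; from h import *
d=pickle.load(open("d0.pkl","rb")); t,s=d["top"],d["scene"]
P={"hinge":(465,312,196),"hingeL":(460,320,196),"free":(611,424,196),"freeL":(604,431,196),"cabFR":(457,308,200),"cabFL":(436,485,200),"cabBR":(322,292,200),"cabBL":(295,467,200),"nh":(436,173,166),"nf":(511,240,166),"nf2":(497,248,166)}
for k,(u,v,z) in P.items():
    w=onz(t,(u/1.4,v/1.4),z); print(k,w.round(0),"scene px*1.4",(proj(s,w)*1.4).round(0))
a=t["color"][200:330,300:460,::-1]; b=s["color"][110:310,170:370,::-1]
a=cv2.resize(a,(640,520),interpolation=cv2.INTER_CUBIC); cv2.imwrite("pics/ct.png",a)
E
```

```text
hinge [569. 110. 196.] scene px*1.4 [353. 223.]
hingeL [560. 116. 196.] scene px*1.4 [359. 220.]
free [450. -40. 196.] scene px*1.4 [266. 176.]
freeL [442. -33. 196.] scene px*1.4 [272. 174.]
cabFR [573. 119. 200.] scene px*1.4 [360. 222.]
cabFL [389. 144. 200.] scene px*1.4 [397. 164.]
cabBR [591. 264. 200.] scene px*1.4 [471. 238.]
cabBL [407. 290. 200.] scene px*1.4 [494. 177.]
nh [736. 138. 166.] scene px*1.4 [352. 319.]
nf [656.  54. 166.] scene px*1.4 [297. 275.]
nf2 [646.  70. 166.] scene px*1.4 [311. 272.]
```

View pics/ct.png

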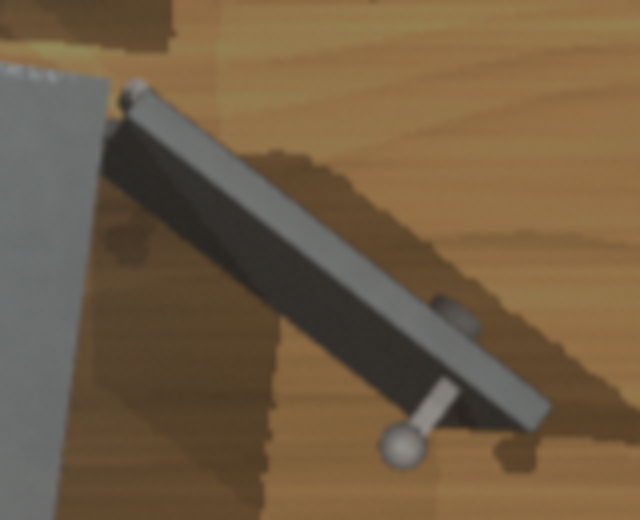

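The enlarged crop shows the door's outer upper edge from the hinge pin (135,95) to the free edge (550,405), the knob at (455,315) on the outer side, and a striker rod on the inner side. The scene view agrees with the top view: hinge about (569,110), free edge about (450,-40), opening about 59°. I'll rise, close the fingers and fly across.

Request:
{"name": "move_arm", "arguments": {"targets": "-1 0 0 -3.4 0 0 5.5; -1 0 0 -3.4 0 0 5.5; -1 0 0 -3.4 0 0 5.5; -1 -1.5 -0.8 0 0 0 0; -1 -3 -1.7 0 0 0 0"}}

```text
clock: 0.52
eef_pos: [260.0, 559.5, 334.7]
tool_rot: [3.137, -0.004, 2.477]
force: [-0.3, 0.0, -0.7]
width: 25.7
gripper_force: 0.0
```

Request:
{"name": "move_arm", "arguments": {"targets": "-1 -3 -1.7 0 0 0 0; -1 -3 -1.7 0 0 0 0; -1 -3 -1.7 0 0 0 0; -1 -3 -1.7 0 0 0 0; -1 -3 -1.7 0 0 0 0"}}

```text
clock: 0.93
eef_pos: [327.3, 393.7, 333.0]
tool_rot: [-3.141, 0.0, 2.471]
force: [0.8, 0.2, -0.3]
width: 0.0
gripper_force: 0.0
```

Request:
{"name": "move_arm", "arguments": {"targets": "-1 -3 -1.7 0 0 0 0; -1 -3 -1.7 0 0 0 0; -1 -3 -1.7 0 0 0 0; -1 -3 -1.7 0 0 0 0; -1 -3 -1.7 0 0 0 0"}}

```text
clock: 1.35
eef_pos: [391.9, 234.0, 333.2]
tool_rot: [-3.141, -0.0, 2.471]
force: [0.1, -0.8, 0.7]
width: 0.1
gripper_force: 0.0
```

Request:
{"name": "move_arm", "arguments": {"targets": "-1 -3 -1.7 0 0 0 0; -1 -3 -1.7 0 0 0 0; -1 -3 -1.7 0 0 0 0; -1 -3 -1.7 0 0 0 0; -1 -3 -1.7 0 0 0 0"}}

```text
clock: 1.77
eef_pos: [456.5, 74.3, 333.2]
tool_rot: [-3.141, -0.0, 2.471]
force: [0.6, 0.7, -0.3]
width: -0.2
gripper_force: 0.0
```

Request:
{"name": "move_arm", "arguments": {"targets": "-1 -3 -1.7 0 0 0 0; -1 -3 -1.7 0 0 0 0; -1 -2 -1 0 0 0 0; -1 0 0 0 0 0 0; -1 0 0 0 0 0 0"}}

```text
clock: 2.18
eef_pos: [491.7, -9.5, 332.9]
tool_rot: [-3.141, -0.001, 2.468]
force: [-0.8, 1.1, 0.1]
width: -0.2
gripper_force: 0.0
```

```bash
python3 - <<'E'
from cell import read_state, cams
import cv2
i=cams.get_image("top"); cv2.imwrite("pics/t1.png",cv2.resize(i["color"][:,:,::-1],None,fx=1.4,fy=1.4))
s=read_state(); print(s["clock"],s["eef_pos"],s["tool_rot"],s["qpos"])
E
```

```text
2.2333 [491.359398    -7.94574618 332.8801251 ] [-3.14127899e+00 -1.32770524e-03  2.47020089e+00] [-0.31674649  0.30246377  0.36906177  1.807926   -0.12445273  1.05506238
  0.99811104]
```

View pics/t1.png

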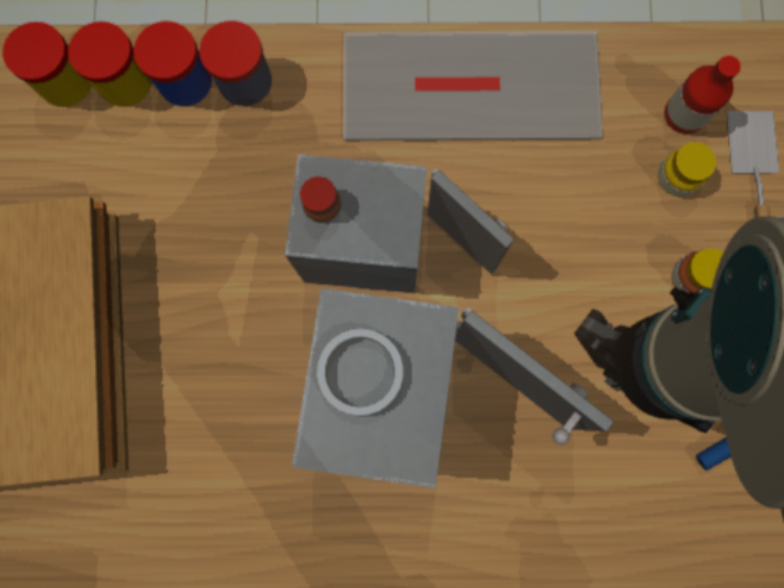

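The gripper hangs beside the wide door near (600,340) and both doors are unmoved. I'll back off about 27 mm, go down to z about 152, then approach.

Request:
{"name": "move_arm", "arguments": {"targets": "-1 -2.8 -1 0 0 0 0; -1 0 0 3.6 0 0 0; -1 0 0 3.6 0 0 0; -1 0 0 3.6 0 0 0; -1 0 0 3.6 0 0 0"}}

```text
clock: 2.65
eef_pos: [507.1, -31.4, 188.0]
tool_rot: [3.14, -0.0, 2.474]
force: [0.3, 0.1, 0.2]
width: 0.0
gripper_force: 0.0
```

Request:
{"name": "move_arm", "arguments": {"targets": "-1 0 0 2.4 0 0 0; -1 0 0 1.2 0 0 0; -1 0 0 0 0 0 0; -1 0 0 0 0 0 0"}}

```text
clock: 2.98
eef_pos: [507.0, -32.0, 153.0]
tool_rot: [-3.141, -0.002, 2.473]
force: [0.6, 1.1, 0.2]
width: 0.4
gripper_force: 0.0
```

```bash
python3 - <<'E'
from cell import read_state, cams
import cv2
i=cams.get_image("scene"); cv2.imwrite("pics/s1.png",cv2.resize(i["color"][100:320,130:400,::-1],None,fx=2.5,fy=2.5,interpolation=cv2.INTER_CUBIC))
s=read_state(); print(s["clock"],s["eef_pos"],s["tool_rot"],s["qpos"],s["force"])
E
```

```text
3.0333 [507.84596578 -32.42581211 153.88654614] [3.14080267e+00 1.99051962e-04 2.47239792e+00] [-0.18774014  0.5571856   0.28913416  1.99213997 -0.26091234  0.62675663
  1.17404775] [-1.13779149  0.1910744  -0.09175742]
```

View pics/s1.png

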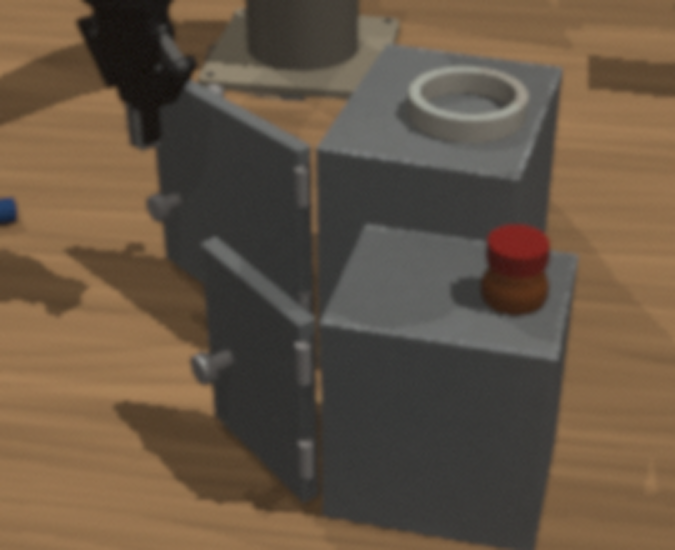

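The fingers stand just outside the outer face near the free edge at (145,130), above the knob, and the narrow door is well clear. I'll make contact, then push along the arc.

Request:
{"name": "move_arm", "arguments": {"targets": "-1 1.5 0 0 0 0 0; -1 1.3 0 0 0 0 0; -1 0.8 0 0 0 0 3; -1 1.05 -0.04 0 0 0 4; -1 1.05 -0.04 0 0 0 4"}}

```text
clock: 3.45
eef_pos: [464.6, 3.3, 155.0]
tool_rot: [3.138, 0.002, 2.276]
force: [0.2, -0.6, 1.0]
width: -0.1
gripper_force: 0.0
```

Request:
{"name": "move_arm", "arguments": {"targets": "-1 1.05 -0.04 0 0 0 4; -1 1.05 -0.04 0 0 0 4; -1 1.05 -0.04 0 0 0 4; -1 1.05 -0.04 0 0 0 4; -1 1.05 -0.04 0 0 0 4"}}

```text
clock: 3.87
eef_pos: [434.7, 46.7, 154.9]
tool_rot: [3.138, -0.0, 1.927]
force: [0.4, -0.2, 0.6]
width: 0.4
gripper_force: 0.0
```

Request:
{"name": "move_arm", "arguments": {"targets": "-1 1.05 -0.04 0 0 0 4; -1 1.05 -0.04 0 0 0 4; -1 0.8 -0.04 0 0 0 3; -1 0 0 0 0 0 0"}}

```text
clock: 4.2
eef_pos: [424.5, 75.5, 154.5]
tool_rot: [3.139, -0.002, 1.74]
force: [0.2, 0.2, -0.3]
width: 0.1
gripper_force: 0.0
```

```bash
python3 - <<'E'
from cell import read_state, cams
import cv2
i=cams.get_image("top"); cv2.imwrite("pics/t2.png",cv2.resize(i["color"][100:360,180:460,::-1],None,fx=2.2,fy=2.2,interpolation=cv2.INTER_CUBIC))
s=read_state(); print(s["clock"],s["eef_pos"],s["tool_rot"],s["qpos"],s["force"])
E
```

```text
4.25 [424.81572802  74.47357631 154.42750615] [ 3.13898041e+00 -1.05559519e-03  1.74161449e+00] [-0.60552273  0.50457267  0.52198575  2.19366392 -0.48086475  0.55095799
  0.44939108] [-0.19306055 -0.1973984  -0.07953074]
```

View pics/t2.png

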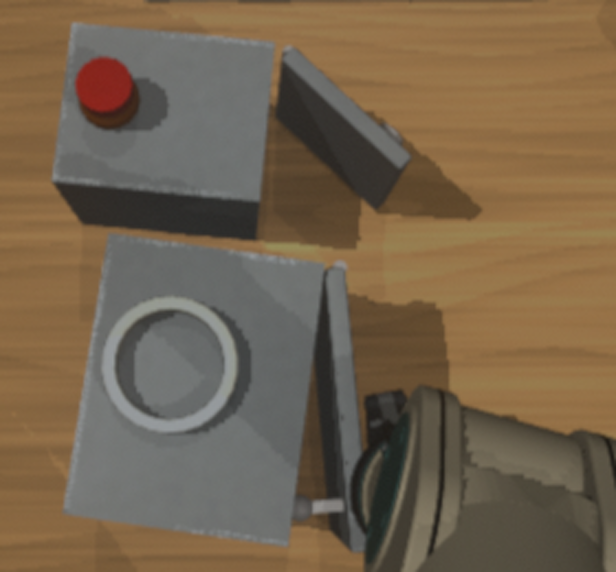

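The wide door is now about 15° open with the fingers against it, and the narrow door is unmoved at (400,160). I'll push on slowly into the catch.

Request:
{"name": "move_arm", "arguments": {"targets": "-1 0.55 0 0 0 0 2; -1 0.55 0 0 0 0 2; -1 0.55 0 0 0 0 2; -1 0.55 0 0 0 0 2; -1 0.55 0 0 0 0 2"}}

```text
clock: 4.67
eef_pos: [422.2, 100.1, 154.2]
tool_rot: [3.14, -0.001, 1.563]
force: [-0.9, -5.5, 1.2]
width: 0.1
gripper_force: 0.0
```

Request:
{"name": "move_arm", "arguments": {"targets": "-1 0.4 0 0 0 0 1.5; -1 0.4 0 0 0 0 1.5; -1 0 0 0 0 0 0"}}

```text
clock: 4.92
eef_pos: [422.4, 108.7, 154.1]
tool_rot: [3.14, -0.001, 1.512]
force: [-0.1, 0.9, -0.2]
width: -0.0
gripper_force: 0.0
```

Request:
{"name": "move_arm", "arguments": {"targets": "-1 0.3 0 0 0 0 1; -1 0.2 0 0 0 0 0.5; -1 0 0 0 0 0 0"}}

```text
clock: 5.17
eef_pos: [422.3, 112.9, 153.5]
tool_rot: [3.141, 0.0, 1.484]
force: [-0.5, -1.7, 0.2]
width: -0.0
gripper_force: 0.0
```

```bash
python3 - <<'E'
from cell import read_state, cams
import cv2
i=cams.get_image("top"); cv2.imwrite("pics/t3.png",cv2.resize(i["color"][190:360,200:380,::-1],None,fx=3.5,fy=3.5,interpolation=cv2.INTER_CUBIC))
s=read_state(); print(s["clock"],s["eef_pos"],s["tool_rot"],s["force"])
E
```

```text
5.2167 [422.27185245 112.84784473 153.45634752] [3.14090101e+00 4.26550779e-04 1.48467904e+00] [ 1.15081587 -2.27828763  0.86180226]
```

View pics/t3.png

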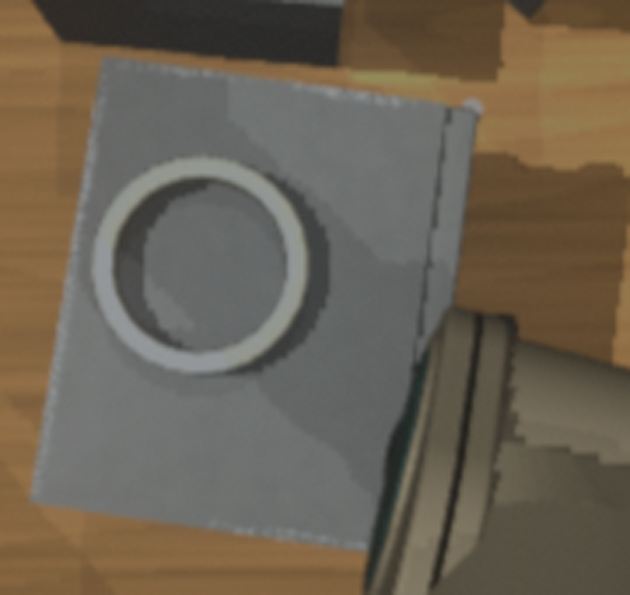

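The door looks flush: only a thin seam shows, from (445,110) to (418,360). I'll press slightly to confirm the hard stop, then look after backing off.

Request:
{"name": "move_arm", "arguments": {"targets": "-1 0.2 0 0 0 0 0; -1 0.1 0 0 0 0 0; -1 0 0 0 0 0 0"}}

```text
clock: 5.47
eef_pos: [422.2, 113.3, 153.3]
tool_rot: [3.141, 0.003, 1.482]
force: [-0.2, -10.4, 1.6]
width: 0.2
gripper_force: 0.0
```

Request:
{"name": "move_arm", "arguments": {"targets": "-1 -1 0 0 0 0 0; -1 -2 0 0 0 0 0; -1 -3 0 0 0 0 0; -1 -3 0 0 0 0 0; -1 -2 0 0 0 0 0"}}

```text
clock: 5.88
eef_pos: [412.4, 4.6, 153.5]
tool_rot: [3.141, 0.0, 1.484]
force: [0.3, -0.4, 0.5]
width: -0.1
gripper_force: 0.0
```

Request:
{"name": "move_arm", "arguments": {"targets": "-1 0 0 -3 0 0 0; -1 0 0 -3.5 0 0 0; -1 -2 0 -3.5 0 0 0; -1 0 0 -2 0 0 0; -1 0 0 0 0 0 0"}}

```text
clock: 6.3
eef_pos: [413.5, -14.3, 277.0]
tool_rot: [3.134, -0.003, 1.483]
force: [1.1, 0.1, -0.0]
width: 0.1
gripper_force: 0.0
```

```bash
python3 - <<'E'
from cell import read_state, cams
from h import *
import cv2
i=cams.get_image("top"); cv2.imwrite("pics/t4.png",cv2.resize(i["color"][100:360,180:460,::-1],None,fx=2.2,fy=2.2,interpolation=cv2.INTER_CUBIC))
s=read_state(); print(s["clock"],s["eef_pos"],s["tool_rot"],s["force"],abs(s["qd"]).max())
E
```

```text
6.35 [412.37718714 -13.21431724 275.08446609] [ 3.13699793e+00 -2.54108347e-03  1.48502497e+00] [0.28260564 0.05394211 0.01649437] 0.05197227830841315
```

View pics/t4.png

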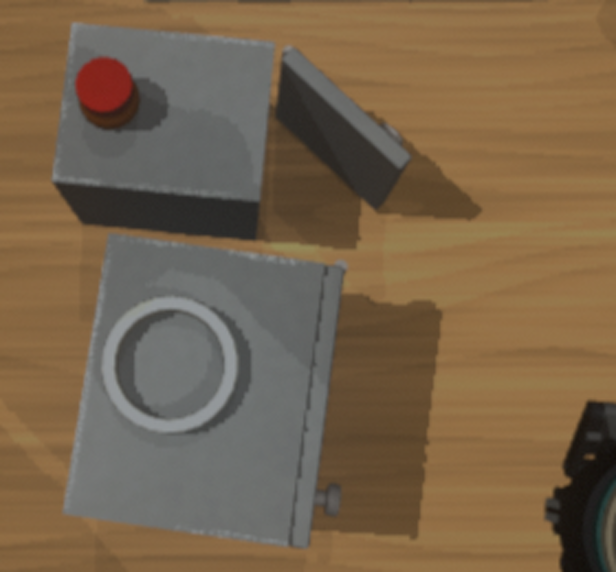

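The wide door is shut and parallel to the cabinet front, with an even seam from (323,268) to (292,543). The narrow door still stands where it was, with its free corner at (408,158), and the robot is clear of everything.

```bash
python3 -c "
from cell import order
print(order.finish_job())"
```

```text
the job is handed in; nothing more can be done
None
```

The wide cabinet's door is shut on its catch and stayed flush after the arm backed off, the narrow door still stands open where it was, and the job was handed in at about 6.4 s; no verdict came back.

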